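# Refit the ring burr of a coffee grinder

### The job

The coffee grinder has been cleaned and its white burr carrier sits turned the wrong way, standing proud in the black collar. With a fingertip against one of its upright tabs push the carrier round until the notch in its rim is over the locating pin at the red mark, then press it down until it is fully home, without forcing it. Do not lift the carrier, and leave the other things on the counter where they are.

Things in the scene. Friction and masses are not known exactly. Their poses are not given: they have to be found in the camera images.
- grinder: home coffee grinder without its hopper, fixed, steel, 178 x 134 mm, with a black round collar on top: 116 mm outside, 94 mm inside, rim 183 mm above the counter. Origin on the counter, exactly under the axis of collar and carrier; z up, x towards its back (away from its bin). A red mark on the collar's rim, on the -x side, shows where the locating pin is
- pin (a point): point over the brass locating pin (8 mm thick, round head), 41 mm from the collar's axis on the grinder's -x side, given at the height of the collar's rim (183 mm); the pin's head is lower, 175 mm above the counter, partly seen in the gap between carrier and collar
- carrier: white plastic carrier of the steel ring burr: a flat ring 84 mm outside, 46 mm bore, 18 mm thick, lying level in the collar. Origin on its axis, in its top face, 193 mm above the counter at the start (its underside on the pin's head) and 185 mm when fully home. Notch on its own -x side, tabs on +y and -y: at the grinder's yaw the notch is over the pin
- notch (a point): centre of the one notch in the carrier's rim, at the top face, 41 mm from the axis: 13 mm wide, 8 mm deep radially, right through. It starts 1 rad or more round from the pin, either way. The carrier goes down only with the notch over the pin (free play about 2.5 mm to either side)
- tab_a (a point): middle of the top edge of one of the two upright finger tabs on the carrier, 31 mm from the axis on the carrier's +y side. Each tab is a radial plate 6 mm thick, from 23.5 to 38.5 mm from the axis, rising 18 mm above its top face. The carrier turns either way without end, needs some 2 N at a tab and stays where it is left
- tab_b (a point): the same for the other tab, on the carrier's -y side
- burr_drop (a joint): how far the carrier has gone down, m: 0 at the start, 0.008 fully home, negative if raised. A tight rubber seal keeps it level and holds it at any height; it takes about 7 N from above to slide it down
- hopper: loose amber clear-plastic bean hopper of the grinder with a black foot, 124 mm across, 105 mm tall, standing on the counter; origin at the centre of its underside
- jar: loose glass storage jar with a wire latch, 100 mm across, 134 mm tall; origin at the centre of its underside
- funnel: loose grey plastic funnel standing mouth down, 100 mm across, 105 mm tall; origin at the centre of its underside
- cup: loose small blue coffee cup, 62 mm across, 55 mm tall; origin at the centre of its underside
- spoon: loose stainless spoon, 170 mm long, lying on the counter; origin under its middle, x along its length
- trivet: loose round cork trivet, 110 mm across, 10 mm thick; origin at the centre of its underside
- brush: loose small cleaning brush, 160 mm long, lying on the counter; origin under its middle, x along its length

How it is judged:
At the end, for the whole second after the job is handed in: the carrier is down within 1.5 mm of fully home, with its notch over the pin (within 5 mm, seen from above), and stays so (value of joint burr_drop above 0.0065 m and horizontal distance between notch and pin below 0.005 m); the robot touches nothing.
It fails at once if the carrier is lifted more than 4 mm above where it started (value of joint burr_drop below -0.004 m).
It fails at once if the carrier is forced: pressed or pushed with more than 60 N (contact force between the fingers and carrier above 60 N).
It fails at once if another thing on the counter is moved by more than 25 mm or tipped (distance of any of hopper, jar, funnel, cup, spoon, trivet, brush from where it was at the start of the episode above 0.025 m or angle between any of hopper, jar, funnel, cup's own z axis and vertical above 0.35 rad).
It also fails if it takes over 67 s, if anything falls off the work surface, if the arm or the gripper's body presses on something with over 40 N, if the wrist force passes 120 N, or if a joint passes its speed limit or range.

### The arm

A 6-joint arm with a two-finger parallel gripper is mounted at the origin on the work surface. World frame = base frame: x ahead of the robot, y to its left, z up, the work surface at z = 0. Lengths are in m, angles in rad, forces in N, time in s.
With the tool pointing down it reaches from about 0.375 to 0.975 m from the base axis. Payload 3.8 kg.
Tool frame: the origin (TCP) lies midway between the tips of the shut fingers; the grasp point (between the pads) lies 19 mm behind it; z points along the fingers, y is the direction in which the jaws open and shut (so a half turn about z gives the same grasp; the last joint's range is limited). The gripper opens to 88 mm and grips with 3 to 60 N. Pads are 18 mm wide; open, the fingers measure 123 mm over their backs; the gripper's body (75 mm by 187 mm) begins 45 mm behind the grasp point.
Start: joints at [-1.252, 0.264, 1.604, -0, 1.274, -0.037], TCP at [0.235, -0.633, 0.239] pointing down, gripper open.
Joint ranges: [-2.63, 2.63], [-0.94, 2.18], [0.31, 2.57], [-1.31, 4.45], [0, 2.66], [-2.55, 2.55]. Speed limits (rad/s): [2.57, 2.57, 3.14, 3.14, 3.14, 3.14].

### API

Orientations are given as a unit quaternion [w, x, y, z].
In Python, from bench import ctrl gives the robot as it stands.
- The arm moves only by the tool servo_tool, never from a script. Its argument "increments" is a list of rows, each a list of 7 numbers: the opening, from 0 (shut) to 1 (fully open), then the shift along the tool's x, y, z in mm, then the turn, a rotation vector about the tool's x, y, z in degrees. A call has 1 to 5 rows; each row shifts and turns the commanded pose from where the row before left it, along the tool's axes as they then stand; what a row does not reach is not made up. A row lasts 1/8 s, in which the tool goes at most 62.5 mm and 10.7 degrees, less where a joint would pass 70% of its speed; a pose out of reach is approached as far as the arm can. A call with a gripper value outside its range is refused whole. The fingers move at their own pace and stop on an object; "squeeze" is the grip in N (left out, the last holds). Time passes only in rows, so rows that do not move let the fingers close. It gives the time, the measured TCP pose, the force and the opening at its end, in the units of the state.
- ctrl.read_state(): the state, without advancing time (a new reading comes with each control period).
- ctrl.snapshot(name): name is "scene" or "top" or "wrist"; returns a dict with "frame" (384x512x3 uint8, red, green, blue), "range_z" (384x512 float32, m along the optical axis (not along the pixel's ray), 0 where there is no reading), "fx", "fy", "cx", "cy" (pixels), "rvec" (rotation vector, rad) and "tvec" (3), from world to camera coordinates, as OpenCV has them. Camera axes: x right, y down, z forward; pixel columns grow to the right and rows downward; lengths in m; the calibration is good to about 2 mm. A picture is of the moment at which its call begins.
- ctrl.hand_in(): hands the job in, once; it reports no verdict.
The state is a dict: "t": time; "qpos": joint angles; "joint_vel": joint speeds; "effort": joint torques, N m; "ee_pos": TCP position; "tcp_rot": TCP orientation; "contact_force": force on the tool from outside, world axes, zero at the start; "moment": the same for the moment, N m; "opening": finger opening in m.
Only numpy, scipy, OpenCV 4.12 (cv2) and the standard library are available. Lean on these libraries where they do the work, as an engineer would, in place of code of your own. Each camera call takes 0.05 s, during which the arm holds its last target. There are 200 camera calls.

## Working session

There is one attempt and no reset: what is moved stays moved. The work goes in short steps, Python scripts to look and compute and a tool call to move; the robot and the scene stay as the last step left them, time stands still between calls to the robot, and variables do not carry over. Pictures are saved under pics/ and viewed, about 8 in all and at most 12, crops included, and the job is handed in when it is done.

Besides the shell and the picture viewer there is one more tool, called after "Call:" as name(argument=value, ...), one argument or row to a line, values as JSON. servo_tool: Moves the arm, as the interface text tells. Its arguments: {"type":"object","properties":{"increments":{"type":"array"},"squeeze":{"type":"number"}},"required":["increments"]}

```bash
mkdir -p pics
cat > h.py <<'E'
import numpy as np, cv2
from bench import ctrl
from scipy.spatial.transform import Rotation as R
def snap(n,f=None,crop=None,scale=1):
    s=ctrl.snapshot(n)
    if f:
        im=s["frame"][:,:,::-1]
        if crop: r0,r1,c0,c1=crop; im=im[r0:r1,c0:c1]
        cv2.imwrite(f"pics/{f}.png",cv2.resize(im,None,fx=scale,fy=scale,interpolation=cv2.INTER_CUBIC))
    return s
def cloud(s):
    z=s["range_z"]; v,u=np.indices(z.shape)
    P=np.stack([(u-s["cx"])/s["fx"]*z,(v-s["cy"])/s["fy"]*z,z],-1)
    W=(P-np.asarray(s["tvec"]))@cv2.Rodrigues(np.asarray(s["rvec"],float))[0]
    W[z==0]=np.nan; return W
def atz(s,u,v,h):
    M=cv2.Rodrigues(np.asarray(s["rvec"],float))[0]
    d=M.T@np.array([(u-s["cx"])/s["fx"],(v-s["cy"])/s["fy"],1]); c=-M.T@np.asarray(s["tvec"])
    return c+d*(h-c[2])/d[2]
E
python3 - <<'E'
from h import *
s=snap("top","top1",scale=1.5); t=snap("scene","scene1",scale=1.5)
W=cloud(s)
m=(W[...,2]>.178)&(W[...,2]<.225)
v,u=np.nonzero(m); print(len(u),u.min(),u.max(),v.min(),v.max()); print(np.nanmedian(W[m],0))
st=ctrl.read_state(); print(st["t"],st["tcp_rot"],st["contact_force"]); print(R.from_quat(np.roll(st["tcp_rot"],-1)).as_matrix().round(3))
E
```

```text
3422 25 473 75 249
[0.57354747 0.01867768 0.18856969]
0.1 [-9.91418895e-04  9.84217201e-01  1.76961859e-01 -1.40345423e-04] [-0.48840032 -0.21051708 -0.30374472]
[[ 0.937  0.348 -0.001]
 [ 0.348 -0.937  0.002]
 [ 0.    -0.002 -1.   ]]
```

View pics/top1.png

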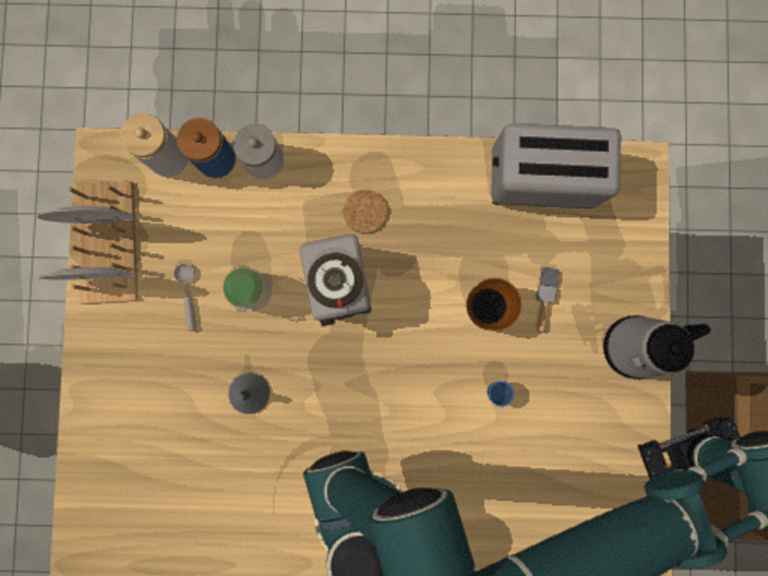

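View pics/scene1.png

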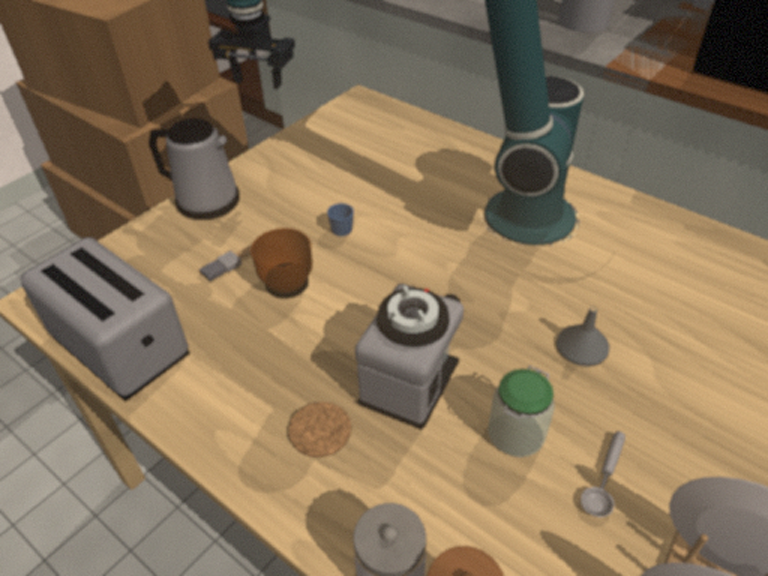

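The top view shows the grinder's collar centred at about (224,186) in original pixels, with the red mark just below it at about (226,202). The scene view shows nothing close to the grinder at rim height. Next I'll zoom in and measure.

Run:
```python
from h import *
s=snap("top","top2",(155,215,190,260),9)
W=cloud(s); f=s["frame"].astype(int)
m=np.zeros(W.shape[:2],bool); m[155:215,190:260]=1
print("top c", atz(s,224,186,.19))
red=m&(f[...,0]>120)&(f[...,1]<80); v,u=np.nonzero(red); print("red",list(zip(u,v))); print(atz(s,u.mean(),v.mean(),.183))
blk=m&(f.max(-1)<60)&(abs(W[...,2]-.183)<.006)
v,u=np.nonzero(blk); p=np.array([atz(s,a,b,.183) for a,b in zip(u,v)])[:,:2].astype(np.float32)
print("collar circ",cv2.minEnclosingCircle(p),len(p))
w=m&(f.min(-1)>150)&(W[...,2]>.186); v,u=np.nonzero(w);print("white",W[w].min(0),W[w].max(0),cv2.minEnclosingCircle(W[w][:,:2].astype(np.float32)))
tb=m&(W[...,2]>.203);print("tabs",W[tb].round(3).tolist())
```

```text
top c [0.56310988 0.06810196 0.19      ]
red [(np.int64(225), np.int64(200)), (np.int64(226), np.int64(200)), (np.int64(225), np.int64(201)), (np.int64(226), np.int64(201)), (np.int64(225), np.int64(202)), (np.int64(226), np.int64(202)), (np.int64(225), np.int64(203)), (np.int64(226), np.int64(203)), (np.int64(226), np.int64(204))]
[0.51189482 0.06193199 0.183     ]
collar circ ((0.5613247156143188, 0.07011912018060684), 0.05773134157061577) 108
white [0.5231408  0.03180495 0.18606188] [0.60304056 0.11091689 0.2124614 ] ((0.56395423412323, 0.07226209342479706), 0.041125789284706116)
tabs [[0.587, 0.088, 0.203], [0.583, 0.103, 0.209], [0.58, 0.106, 0.212], [0.58, 0.103, 0.212], [0.58, 0.1, 0.209], [0.58, 0.097, 0.21], [0.577, 0.1, 0.204], [0.576, 0.096, 0.212], [0.577, 0.094, 0.204], [0.574, 0.093, 0.205], [0.552, 0.051, 0.206], [0.552, 0.047, 0.212], [0.549, 0.05, 0.21], [0.549, 0.047, 0.207], [0.549, 0.044, 0.207], [0.549, 0.041, 0.213], [0.546, 0.044, 0.21], [0.546, 0.041, 0.211]]
```

View pics/top2.png

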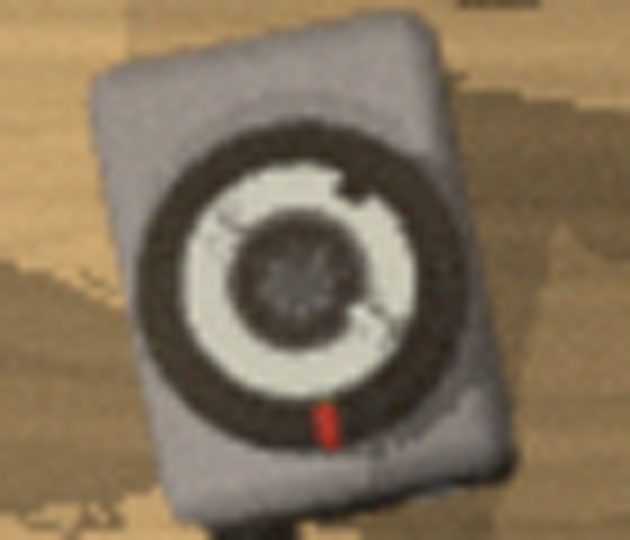

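Call:
servo_tool(
  increments=[
    [0, 0, 0, -50, 0, 0, 0],
    [0, 0, 0, -50, 0, 0, 0],
    [0, 0, 0, -30, 0, 0, 0],
  ],
)

```text
t: 0.52
ee_pos: [0.2353, -0.6333, 0.3718]
tcp_rot: [0.002, 0.984, 0.177, 0.0]
contact_force: [0.7, -0.5, -0.1]
opening: 0.0604
```

The centre is about (0.563, 0.070). The red mark gives a grinder yaw of about +0.17. The notch, at crop pixel (355,190), lies at about -32°, and the tabs at about +61° and -119°, so the carrier has to turn about -138° (clockwise from above). I'll centre the half-open gripper over the axis and turn it so that the fingertips push the tabs.

Call:
servo_tool(
  increments=[
    [0.5, 42.5, -41.9, 0, 0, 0, 0],
    [0.5, 42.5, -41.9, 0, 0, 0, 0],
    [0.5, 42.5, -41.9, 0, 0, 0, 0],
    [0.5, 42.5, -41.9, 0, 0, 0, 0],
    [0.5, 42.5, -41.9, 0, 0, 0, 0],
  ],
)

```text
t: 1.15
ee_pos: [0.3617, -0.3604, 0.3684]
tcp_rot: [-0.0, 0.984, 0.177, 0.0]
contact_force: [-0.0, 0.2, 0.4]
opening: 0.0437
```

Call:
servo_tool(
  increments=[
    [0.5, 42.5, -41.9, 0, 0, 0, 0],
    [0.5, 42.5, -41.9, 0, 0, 0, 0],
    [0.5, 42.5, -41.9, 0, 0, 0, 0],
    [0.5, 42.5, -41.9, 0, 0, 0, 0],
    [0.5, 42.5, -41.9, 0, 0, 0, 0],
  ],
)

```text
t: 1.78
ee_pos: [0.4879, -0.09, 0.3686]
tcp_rot: [0.0, 0.984, 0.177, 0.0]
contact_force: [1.4, -0.5, 0.2]
opening: 0.0442
```

Call:
servo_tool(
  increments=[
    [0.5, 42.5, -41.9, 0, 0, 0, 0],
    [0.5, 42.5, -41.9, 0, 0, 0, 0],
    [0.5, 42.5, -41.9, 0, 0, 0, 0],
  ],
)

```text
t: 2.15
ee_pos: [0.5636, 0.0723, 0.3685]
tcp_rot: [0.0, 0.984, 0.177, -0.0]
contact_force: [-0.1, 0.7, 0.0]
opening: 0.0441
```

Call:
servo_tool(
  increments=[
    [0.5, 0, 0, 0, 0, 0, -10.6],
    [0.5, 0, 0, 0, 0, 0, -10.6],
    [0.5, 0, 0, 0, 0, 0, -10.6],
    [0.5, 0, 0, 0, 0, 0, -10.6],
    [0.5, 0, 0, 0, 0, 0, -10.6],
  ],
)

```text
t: 2.78
ee_pos: [0.563, 0.0704, 0.3682]
tcp_rot: [-0.0, 0.8, 0.6, -0.0]
contact_force: [-0.6, -0.9, -0.2]
opening: 0.044
```

Call:
servo_tool(
  increments=[
    [0.5, 0, 0, 0, 0, 0, -10.6],
    [0.5, 0, 0, 0, 0, 0, -10.6],
    [0.5, 0, 0, 0, 0, 0, -10.6],
    [0.5, 0, 0, 0, 0, 0, -10.6],
    [0.5, 0, 0, 0, 0, 0, -10.6],
  ],
)

```text
t: 3.4
ee_pos: [0.563, 0.0703, 0.3683]
tcp_rot: [-0.0, 0.448, 0.894, -0.0]
contact_force: [0.1, -0.3, 0.0]
opening: 0.0443
```

Call:
servo_tool(
  increments=[
    [0.5, 0, 0, 0, 0, 0, -10.6],
    [0.5, 0, 0, 0, 0, 0, -10.6],
    [0.5, 0, 0, 0, 0, 0, -10.6],
    [0.5, 0, 0, 0, 0, 0, -10.6],
    [0.5, 0, 0, 0, 0, 0, -10.6],
  ],
)

```text
t: 4.03
ee_pos: [0.563, 0.0703, 0.3683]
tcp_rot: [-0.0, 0.002, 1.0, -0.0]
contact_force: [0.1, -0.5, 0.1]
opening: 0.044
```

Call:
servo_tool(
  increments=[
    [0.5, 0, 0, 0, 0, 0, -10.6],
    [0.5, 0, 0, 0, 0, 0, 0],
  ],
)

```text
t: 4.28
ee_pos: [0.5631, 0.0703, 0.3683]
tcp_rot: [-0.0, -0.086, 0.996, 0.0]
contact_force: [0.3, -0.8, -0.9]
opening: 0.0441
```

Run:
```python
from h import *
s=snap("wrist","wr1",scale=1.5); W=cloud(s)
st=ctrl.read_state(); M=R.from_quat(np.roll(st["tcp_rot"],-1)).as_matrix()
print(st["qpos"],st["ee_pos"],M.round(3),st["opening"],np.degrees(np.arctan2(M[1,1],M[0,1])))
f=s["frame"].astype(int)
red=(f[...,0]>120)&(f[...,1]<80)&(abs(W[...,2]-.183)<.01);print("red",red.sum(),W[red].mean(0))
tb=(W[...,2]>.204)&(W[...,2]<.218)&(np.hypot(W[...,0]-.563,W[...,1]-.07)<.045)
w=(f.min(-1)>140)&(abs(W[...,2]-.193)<.006)&(np.hypot(W[...,0]-.563,W[...,1]-.07)<.06)
print(tb.sum(),w.sum()); 
if w.sum(): print(cv2.minEnclosingCircle(W[w][:,:2].astype(np.float32)),np.median(W[w][:,2]))
for sgn in (1,-1):
    q=W[tb]; q=q[sgn*(q[:,1]-.07)>0]
    if len(q): print(len(q),q.mean(0))
```

```text
[ 8.03122147e-02  7.09953937e-03  1.65877814e+00  3.39266093e-05
  1.47632271e+00 -1.66123084e+00] [0.56311184 0.07031429 0.3683655 ] [[-0.985 -0.17  -0.001]
 [-0.17   0.985 -0.   ]
 [ 0.001  0.    -1.   ]] 0.04380121158338579 99.78288111160785
red 90 [0.50939125 0.06052648 0.18501993]
169 2323
((0.56183260679245, 0.07240807265043259), 0.04215153306722641) 0.1941599580826602
84 [0.57602992 0.09901914 0.21102925]
85 [0.54612381 0.04529865 0.21153351]
```

View pics/wr1.png

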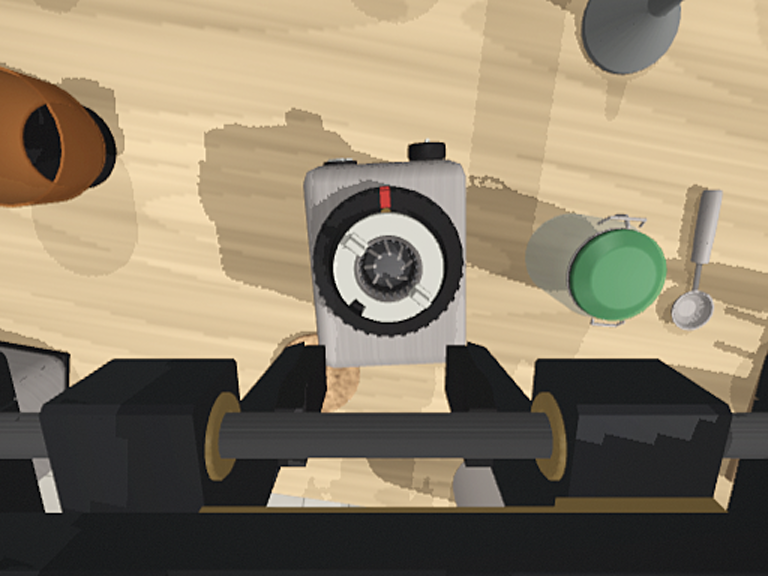

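The wrist view shows the red mark at (385,198), the tabs at (355,242) and (420,295), and the notch at (357,308). The measured centre is (0.562, 0.072), the tabs lie at 61° and -119°, and the tops are at 0.211, as they should be. The grinder's yaw is about 11°. The fingers (100° and -80°) are clear of the tabs, so I'll descend.

Call:
servo_tool(
  increments=[
    [0.5, 0.8, 1.4, 40, 0, 0, 0],
    [0.5, 0, 0, 40, 0, 0, 0],
    [0.5, 0, 0, 40, 0, 0, 0],
    [0.5, 0, 0, 20, 0, 0, 0],
    [0.5, 0, 0, 0, 0, 0, 0],
  ],
)

```text
t: 4.95
ee_pos: [0.5613, 0.0715, 0.2272]
tcp_rot: [-0.002, -0.086, 0.996, 0.0]
contact_force: [0.4, -1.5, 0.4]
opening: 0.0443
```

Call:
servo_tool(
  increments=[
    [0.5, 0, 0, 10, 0, 0, 0],
    [0.5, 0, 0, 9, 0, 0, 0],
    [0.5, 0, 0, 8, 0, 0, 0],
    [0.5, 0, 0, 0, 0, 0, 0],
  ],
)

```text
t: 5.45
ee_pos: [0.5617, 0.0715, 0.2009]
tcp_rot: [-0.001, -0.087, 0.996, 0.0]
contact_force: [-0.3, 0.3, -0.2]
opening: 0.0444
```

Call:
servo_tool(
  increments=[
    [0.5, 0, 0, 0, 0, 0, 5],
    [0.5, 0, 0, 0, 0, 0, 5],
    [0.5, 0, 0, 0, 0, 0, 5],
    [0.5, 0, 0, 0, 0, 0, 5],
  ],
)

```text
t: 5.95
ee_pos: [0.5616, 0.0719, 0.2019]
tcp_rot: [-0.001, 0.089, 0.996, 0.0]
contact_force: [-3.2, 1.7, 0.9]
opening: 0.044
```

Contact has been made on the tab. I'll keep turning and look before finishing.

Call:
servo_tool(
  increments=[
    [0.5, 0, 0, 0, 0, 0, 6],
    [0.5, 0, 0, 0, 0, 0, 6],
    [0.5, 0, 0, 0, 0, 0, 6],
    [0.5, 0, 0, 0, 0, 0, 6],
    [0.5, 0, 0, 0, 0, 0, 6],
  ],
)

```text
t: 6.58
ee_pos: [0.5616, 0.072, 0.2019]
tcp_rot: [-0.001, 0.344, 0.939, 0.0]
contact_force: [-1.2, 1.2, 0.7]
opening: 0.0442
```

Call:
servo_tool(
  increments=[
    [0.5, 0, 0, 0, 0, 0, 6],
    [0.5, 0, 0, 0, 0, 0, 6],
    [0.5, 0, 0, 0, 0, 0, 6],
    [0.5, 0, 0, 0, 0, 0, 6],
    [0.5, 0, 0, 0, 0, 0, 6],
  ],
)

```text
t: 7.2
ee_pos: [0.5619, 0.072, 0.2019]
tcp_rot: [-0.001, 0.575, 0.818, 0.0]
contact_force: [-2.0, 1.9, 0.6]
opening: 0.0438
```

Call:
servo_tool(
  increments=[
    [0.5, 0, 0, 0, 0, 0, 6],
    [0.5, 0, 0, 0, 0, 0, 6],
    [0.5, 0, 0, 0, 0, 0, 6],
    [0.5, 0, 0, 0, 0, 0, 6],
    [0.5, 0, 0, 0, 0, 0, 6],
  ],
)

```text
t: 7.82
ee_pos: [0.562, 0.0718, 0.2019]
tcp_rot: [-0.0, 0.767, 0.641, -0.0]
contact_force: [-0.3, 1.3, -0.8]
opening: 0.0441
```

Call:
servo_tool(
  increments=[
    [0.5, 0, 0, 0, 0, 0, 6],
    [0.5, 0, 0, 0, 0, 0, 6],
    [0.5, 0, 0, 0, 0, 0, 6],
    [0.5, 0, 0, 0, 0, 0, 6],
    [0.5, 0, 0, 0, 0, 0, 0],
  ],
)

```text
t: 8.45
ee_pos: [0.5623, 0.0716, 0.202]
tcp_rot: [0.0, 0.883, 0.47, 0.0]
contact_force: [-0.8, -0.5, -0.6]
opening: 0.0438
```

Run:
```python
from h import *
s=snap("wrist","wr2",scale=1.5); W=cloud(s)
st=ctrl.read_state(); M=R.from_quat(np.roll(st["tcp_rot"],-1)).as_matrix()
print(st["qpos"],st["ee_pos"],np.degrees(np.arctan2(M[1,1],M[0,1])),st["contact_force"])
f=s["frame"].astype(int)
red=(f[...,0]>120)&(f[...,1]<80)&(abs(W[...,2]-.183)<.01);print("red",red.sum(),W[red].mean(0))
```

```text
[ 8.26550990e-02  8.67712568e-02  1.87992220e+00 -9.50293715e-05
  1.17452249e+00  6.74346660e-01] [0.56237756 0.07154489 0.20196088] -33.89933023819095 [-0.06964656 -0.1564923   0.07104707]
red 0 [nan nan nan]<stdin>:6: RuntimeWarning: Mean of empty slice.
  ret = um.true_divide(
```

View pics/wr2.png

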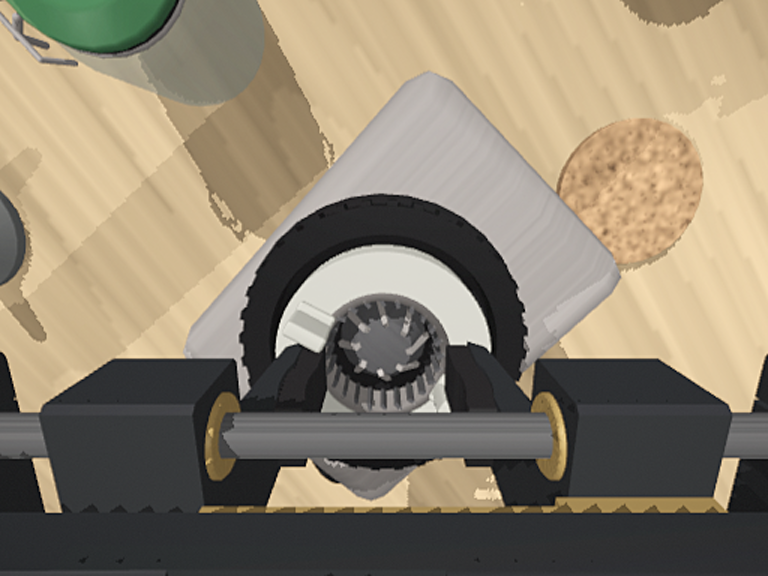

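The wrist view shows one tab at (308,320) against the left finger; the red mark and notch are hidden by the gripper. I'll measure the tab angle and the body edges for yaw.

Run:
```python
from h import *
s=snap("wrist"); W=cloud(s); f=s["frame"].astype(int)
r=np.hypot(W[...,0]-.562,W[...,1]-.0718)
v,u=np.indices(r.shape)
tb=(W[...,2]>.206)&(W[...,2]<.216)&(r<.045)&(f.min(-1)>120)&(v<240)
q=W[tb]; c=q.mean(0); print("tab",len(q),c,np.degrees(np.arctan2(c[1]-.0718,c[0]-.562)), u[tb].mean()*1.5,v[tb].mean()*1.5)
w=(abs(W[...,2]-.193)<.005)&(r<.045)&(f.min(-1)>140); print("face z",np.median(W[w][:,2]))
b=(r>.06)&(r<.2)&(W[...,2]>.12)&(W[...,2]<.18)&(v<235)
print("body z",np.nanpercentile(W[b][:,2],[5,50,95]))
h=np.nanmedian(W[b][:,2]); b&=abs(W[...,2]-h)<.006
# line fits: project to candidate yaw, choose yaw with sharpest side edges
P=W[b][:,:2]-[.562,.0718]
hull=cv2.convexHull(P.astype(np.float32))[:,0]
for a,d in zip(hull,np.roll(hull,-1,0)):
    L=np.linalg.norm(d-a)
    if L>.02: print(a.round(4),d.round(4),L.round(3),np.degrees(np.arctan2(*(d-a)[::-1])).round(1))
```

```text
tab 402 [0.5482595  0.10077537 0.21118408] 115.37091828781612 303.55970149253733 334.23880597014926
face z 0.19420040381067077
body z [0.12993438 0.16525996 0.16722047]
[ 0.1015 -0.0213] [0.0891 0.0352] 0.058 102.4
[0.0891 0.0352] [0.084  0.0577] 0.023 102.7
[0.0508 0.0779] [0.0284 0.0731] 0.023 -167.9
[0.0284 0.0731] [-0.0061  0.0653] 0.035 -167.3
[-0.0061  0.0653] [-0.0782  0.0489] 0.074 -167.1
[-0.0836  0.0434] [ 0.055  -0.0492] 0.167 -33.8
```

The body edges give a grinder yaw of 12.5°, which agrees with the red mark. The tab is at 115.4° and its target is 102.5°, so about 12.5° more. Then I'll rise to check.

Call:
servo_tool(
  increments=[
    [0.5, 0, 0, 0, 0, 0, 5],
    [0.5, 0, 0, 0, 0, 0, 5],
    [0.5, 0, 0, 0, 0, 0, 2.5],
    [0.5, 0, 0, 0, 0, 0, 0],
    [0.5, 0, 0, 0, 0, 0, -4],
  ],
)

```text
t: 9.18
ee_pos: [0.5626, 0.0716, 0.2019]
tcp_rot: [0.0, 0.915, 0.404, 0.0]
contact_force: [-0.4, -0.3, 0.2]
opening: 0.0443
```

Call:
servo_tool(
  increments=[
    [0.5, 0, 0, -40, 0, 0, 0],
    [0.5, 0, 0, -50, 0, 0, 0],
    [0.5, 0, 0, -50, 0, 0, 0],
    [0.5, 0, 0, -20, 0, 0, 0],
    [0.5, 0, 0, 0, 0, 0, 0],
  ],
)

```text
t: 9.8
ee_pos: [0.563, 0.0717, 0.3629]
tcp_rot: [0.0, 0.915, 0.403, 0.001]
contact_force: [0.6, -0.2, -0.7]
opening: 0.044
```

Run:
```python
from h import *
s=snap("wrist","wr3",(90,250,170,350),4); W=cloud(s); f=s["frame"].astype(int)
st=ctrl.read_state(); M=R.from_quat(np.roll(st["tcp_rot"],-1)).as_matrix()
print(st["ee_pos"],np.degrees(np.arctan2(M[1,1],M[0,1])),st["contact_force"])
red=(f[...,0]>120)&(f[...,1]<80)&(abs(W[...,2]-.183)<.01);rm=W[red].mean(0);print("red",red.sum(),rm)
r=np.hypot(W[...,0]-.562,W[...,1]-.0718)
w=(abs(W[...,2]-.194)<.006)&(r<.05)&(f.min(-1)>140)
(c,rad)=cv2.minEnclosingCircle(W[w][:,:2].astype(np.float32)); print(c,rad)
print("red ang",np.degrees(np.arctan2(rm[1]-c[1],rm[0]-c[0])))
tb=(W[...,2]>.204)&(W[...,2]<.218)&(r<.045)
q=W[tb]; a=q[q[:,1]>.07].mean(0); b=q[q[:,1]<=.07].mean(0)
print(a,b,"tab line",np.degrees(np.arctan2(a[1]-b[1],a[0]-b[0])))
# notch: angular histogram of white face pixels at r 34.5..40
x=W[w]; rr=np.hypot(x[:,0]-c[0],x[:,1]-c[1]); x=x[(rr>.0355)&(rr<.0395)]
an=np.degrees(np.arctan2(x[:,1]-c[1],x[:,0]-c[0]))%360; an.sort(); g=np.diff(an); 
for i in np.argsort(g)[-3:]: print("gap",an[i],an[i+1])
```

```text
[0.56211632 0.0715541  0.36068703] -42.48565641443722 [-0.30104674 -0.56675087 -0.46044758]
red 69 [0.50980393 0.06098425 0.18483848]
(0.5610771179199219, 0.07224497199058533) 0.04211965203285217
red ang -167.6132357001364
[0.55371994 0.10251808 0.2113467 ] [0.56947906 0.04317501 0.21121249] tab line 104.87218095377504
gap 108.91643538510529 112.78754495217271
gap 275.03380314457775 288.44174901189604
gap 185.0581422460036 204.12120017995585
```

View pics/wr3.png

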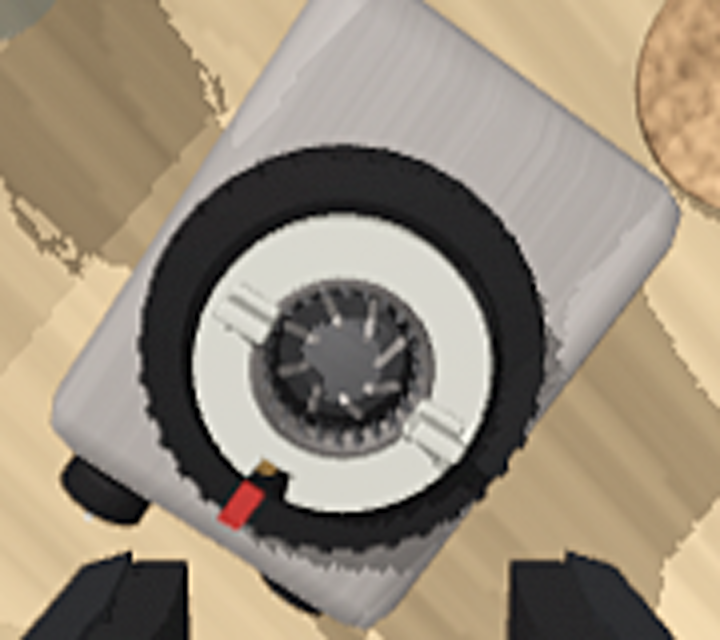

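The brass pin at (265,468) shows in the left part of the notch, whose centre is near (275,480), just inside the red mark. The notch is at 194.6° against the red mark's 192.4°, and the tab line is 104.9° against 102.5°. It needs about 2.3° more clockwise.

Call:
servo_tool(
  increments=[
    [0.5, 0, 0, 50, 0, 0, 0],
    [0.5, 0, 0, 50, 0, 0, 0],
    [0.5, 0, 0, 40, 0, 0, 0],
    [0.5, 0, 0, 19, 0, 0, 0],
    [0.5, 0, 0, 0, 0, 0, 0],
  ],
)

```text
t: 10.48
ee_pos: [0.5604, 0.0714, 0.1998]
tcp_rot: [-0.001, 0.915, 0.403, -0.003]
contact_force: [0.1, 0.5, 0.2]
opening: 0.0441
```

Call:
servo_tool(
  increments=[
    [0.5, 0, 0, 0, 0, 0, 3],
    [0.5, 0, 0, 0, 0, 0, 2],
    [0.5, 0, 0, 0, 0, 0, 1.4],
    [0.5, 0, 0, 0, 0, 0, 0],
    [0.5, 0, 0, 0, 0, 0, -1],
  ],
)

```text
t: 11.1
ee_pos: [0.5626, 0.0715, 0.2032]
tcp_rot: [0.0, 0.933, 0.36, 0.0]
contact_force: [-0.3, -0.7, 0.7]
opening: 0.0442
```

Call:
servo_tool(
  increments=[
    [0.5, 0, 0, 3, 0, 0, 0],
    [0.5, 0, 0, 3, 0, 0, 0],
    [0.5, 0, 0, 2, 0, 0, 0],
    [0.5, 0, 0, 1, 0, 0, 0],
    [0.5, 0, 0, 1, 0, 0, 0],
  ],
)

```text
t: 11.72
ee_pos: [0.5623, 0.0716, 0.1926]
tcp_rot: [-0.0, 0.933, 0.359, -0.0]
contact_force: [-1.3, 0.2, 0.6]
opening: 0.0439
```

Call:
servo_tool(
  increments=[
    [0.5, 0, 0, 1, 0, 0, 0],
    [0.5, 0, 0, 1, 0, 0, 0],
    [0.5, 0, 0, 0, 0, 0, 0],
  ],
)

```text
t: 12.1
ee_pos: [0.5623, 0.0716, 0.1918]
tcp_rot: [0.0, 0.933, 0.359, 0.0]
contact_force: [-3.3, -0.9, 6.4]
opening: 0.0442
```

Call:
servo_tool(
  increments=[
    [0.5, 0, 0, 1, 0, 0, 0],
    [0.5, 0, 0, 1, 0, 0, 0],
    [0.5, 0, 0, 0, 0, 0, 0],
  ],
)

```text
t: 12.48
ee_pos: [0.5623, 0.0716, 0.19]
tcp_rot: [0.0, 0.933, 0.359, 0.0]
contact_force: [-3.5, -1.0, 6.4]
opening: 0.044
```

It is sliding down at about 6.4 N, so I'll continue gently.

Call:
servo_tool(
  increments=[
    [0.5, 0, 0, 1, 0, 0, 0],
    [0.5, 0, 0, 1, 0, 0, 0],
    [0.5, 0, 0, 1, 0, 0, 0],
    [0.5, 0, 0, 0, 0, 0, 0],
  ],
)

```text
t: 12.98
ee_pos: [0.5623, 0.0716, 0.187]
tcp_rot: [0.0, 0.933, 0.359, 0.0]
contact_force: [-2.9, -0.6, 6.9]
opening: 0.044
```

Call:
servo_tool(
  increments=[
    [0.5, 0, 0, 1, 0, 0, 0],
    [0.5, 0, 0, 0.5, 0, 0, 0],
    [0.5, 0, 0, 0, 0, 0, 0],
  ],
)

```text
t: 13.35
ee_pos: [0.5623, 0.0716, 0.1855]
tcp_rot: [0.0, 0.933, 0.359, 0.0]
contact_force: [-3.5, -0.1, 7.7]
opening: 0.0439
```

Call:
servo_tool(
  increments=[
    [0.5, 0, 0, 0.5, 0, 0, 0],
    [0.5, 0, 0, 0, 0, 0, 0],
  ],
)

```text
t: 13.6
ee_pos: [0.5623, 0.0716, 0.1853]
tcp_rot: [0.0, 0.933, 0.359, 0.0]
contact_force: [-4.6, -1.1, 8.2]
opening: 0.0438
```

Call:
servo_tool(
  increments=[
    [0.5, 0, 0, 0.5, 0, 0, 0],
    [0.5, 0, 0, 0, 0, 0, 0],
  ],
)

```text
t: 13.85
ee_pos: [0.5623, 0.0716, 0.1853]
tcp_rot: [0.0, 0.933, 0.359, 0.0]
contact_force: [-4.9, -1.1, 10.7]
opening: 0.044
```

It has bottomed: the height is steady at 0.1853 and the force is rising. One firmer press to confirm, then I'll rise and look.

Call:
servo_tool(
  increments=[
    [0.5, 0, 0, 1, 0, 0, 0],
    [0.5, 0, 0, 1, 0, 0, 0],
    [0.5, 0, 0, 0, 0, 0, 0],
  ],
)

```text
t: 14.22
ee_pos: [0.5624, 0.0716, 0.1851]
tcp_rot: [0.0, 0.933, 0.359, 0.001]
contact_force: [-9.2, -0.3, 18.5]
opening: 0.0442
```

Call:
servo_tool(
  increments=[
    [0.5, 0, 0, -3, 0, 0, 0],
    [0.5, 0, 0, -3, 0, 0, -2],
    [0.5, 0, 0, -10, 0, 0, 0],
    [0.5, 0, 0, -40, 0, 0, 0],
    [0.5, 0, 0, -50, 0, 0, 0],
  ],
)

```text
t: 14.85
ee_pos: [0.5615, 0.0715, 0.287]
tcp_rot: [-0.0, 0.927, 0.375, -0.001]
contact_force: [1.7, 0.2, 0.7]
opening: 0.0439
```

Call:
servo_tool(
  increments=[
    [0.5, 0, 0, -50, 0, 0, 0],
    [0.5, 0, 0, -20, 0, 0, 0],
    [0.5, 0, 0, 0, 0, 0, 0],
    [0.5, 0, 0, 0, 0, 0, 0],
  ],
)

```text
t: 15.35
ee_pos: [0.5613, 0.0715, 0.3545]
tcp_rot: [-0.001, 0.927, 0.375, -0.002]
contact_force: [-0.2, -0.0, 0.1]
opening: 0.0446
```

Run:
```python
from h import *
s=snap("wrist","wr4",(90,250,170,350),4); W=cloud(s); f=s["frame"].astype(int)
st=ctrl.read_state(); print(st["t"],st["ee_pos"],st["contact_force"])
red=(f[...,0]>120)&(f[...,1]<80)&(abs(W[...,2]-.183)<.01);rm=W[red].mean(0)
r=np.hypot(W[...,0]-.562,W[...,1]-.0718)
w=(abs(W[...,2]-.188)<.007)&(r<.0415)&(f.min(-1)>140)
(c,rad)=cv2.minEnclosingCircle(W[w][:,:2].astype(np.float32)); print(c,rad,"face z",np.median(W[w][:,2]))
print("red ang",np.degrees(np.arctan2(rm[1]-c[1],rm[0]-c[0]))%360)
x=W[w]; rr=np.hypot(x[:,0]-c[0],x[:,1]-c[1]); x=x[(rr>.0355)&(rr<.0395)]
an=np.degrees(np.arctan2(x[:,1]-c[1],x[:,0]-c[0]))%360; an.sort(); g=np.diff(an)
for i in np.argsort(g)[-3:]: print("gap",an[i],an[i+1])
```

```text
15.4 [0.56113803 0.07145437 0.3541414 ] [ 0.01779229 -0.19061914 -0.19768324]
(0.5619971752166748, 0.07184450328350067) 0.04150810465216637 face z 0.1862202163832695
red ang 191.77906740778636
gap 100.50329438686 113.03988363633655
gap 269.8319630760337 285.878751122681
gap 181.02393205182375 200.2001541674457
```

View pics/wr4.png

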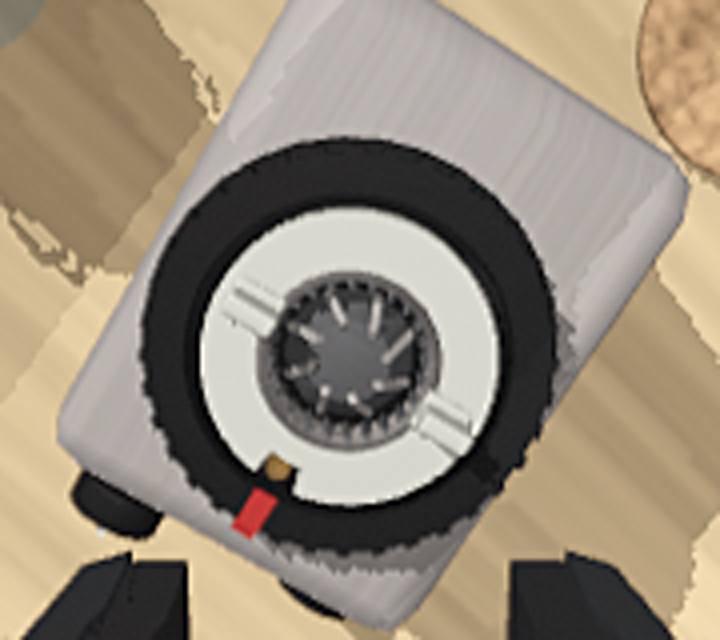

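The last view shows the brass pin head at (278,467) inside the notch, in line with the red mark. The face dropped from 0.1942 to 0.1862, which is 8 mm, and the robot is clear.

```bash
python3 -c "
from bench import ctrl
print(ctrl.hand_in())"
```

```text
the job is handed in; nothing more can be done
None
```

The carrier is turned round and pressed fully home, and I've handed the job in; no verdict was reported.

**Turning:** I lowered the half-open gripper over the carrier and turned it about 140° clockwise. Both fingertips pushed, one on each tab, rather than a single fingertip on one tab as the task put it. A look from above partway showed the notch still about 2° short, so I corrected that before pressing.

**Pressing:** The carrier slid down at about 7 N and stopped. One firmer press of about 18 N moved it only 0.2 mm, well under the 60 N limit.

**Last checks:**
- **Depth:** the top face dropped 8.0 mm, from 0.1942 to 0.1862 m by the wrist camera. Both readings are about 1 mm above the stated heights, which is within the camera's calibration.
- **Alignment:** the notch is centred at 190.6° and the red mark is at 191.8°, about 1 mm apart at the rim. The pin head is visible inside the notch.
- **Robot:** it is clear of everything, with the wrist force about zero.
- **Other things:** I planned the path clear of them and saw no contact, but I did not measure their positions again at the end.
- **Disagreement:** the first, coarse top view put the grinder's yaw at about 9°, against 12.5° from the wrist camera. I used the wrist value, and the carrier's full drop onto the pin fits it.

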